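# Key and seat the burr carrier of a coffee grinder

## Task

The coffee grinder has been cleaned and its hopper is off. With a fingertip, push the orange tab of the blue burr carrier round until the notch in its rim stands over the red-ended pin in the collar, then press the carrier gently straight down until it is fully home, flush with the collar, and leave it. Do not lift the carrier off, and leave the cups and the brush alone.

Things in the scene. Friction and masses are not known exactly. Their poses are not given: they have to be found in the camera images.
- grinder: Black coffee grinder fixed to the counter, about 180 x 165 mm, its hopper removed. Origin under its centre on the counter, z up; the vertical axis of the round aluminium collar (outer diameter 114 mm, inner 104 mm, top rim 190 mm above the counter) and of the carrier passes through the origin. The pin points along its +x. A chute sticks out at -x to 116 mm from the axis, at 105 to 145 mm height.
- collar_top (a point): Centre of the collar's mouth, on the carrier's axis, at the height of the collar's top rim (190 mm).
- pin (a point): Level radial steel pin, diameter 8 mm, that runs through the collar from 40 to 69 mm from the axis; its outer end, outside the collar, is red. This point is on top of the pin, 46 mm from the axis, 3.5 mm below the collar's rim.
- turn (a joint): Angle of the carrier about its vertical axis, rad, positive anticlockwise seen from above. Notch over the pin at 0 (equally at 6.283). Turns freely either way, with no stop in the way, and stays where it is left; it needs about 0.05 N m, some 2 N at the tab.
- press (a joint): How far the carrier has been pressed down, m. 0: standing proud on its tight spindle, top face 12 mm above the collar's rim, just clear above the pin; 0.012: fully home, top flush with the rim. It takes about 4 N to push down and stays where it is left (does not spring back). Unless the notch is over the pin, it meets the pin after 1.5 mm and goes no further. Negative: pulled up.
- notch (a point): Middle of the notch in the carrier's rim, on the top face, 46 mm from the axis. The carrier is a flat blue disc, diameter 96 mm, 14 mm thick; the notch is 14 mm wide, cut right through from the rim inwards to 34 mm from the axis; a short white line on the top face points to it.
- tab (a point): Middle of the top of the orange tab that stands on the carrier's top face exactly opposite the notch, a straight upright rib that runs radially: 36 mm long (10 to 46 mm from the axis), 12 mm thick, 18 mm tall. This point is 28 mm from the axis, 18 mm above the top face. The rest of the top face is flat and free.
- disc_top (a point): Centre of the carrier's flat top face, on its axis.
- dosing_cup: Loose steel cup, diameter 58 mm, 70 mm tall, standing beside the grinder; origin at the centre of its underside. To be left alone.
- espresso_cup: Loose blue cup with a handle, diameter 62 mm, 60 mm tall, standing beside the grinder; origin at the centre of its underside. To be left alone.
- brush: Loose wooden cleaning brush, about 155 x 26 x 14 mm, lying flat behind the grinder; origin near its middle, on its underside, long axis x. To be left alone.

How it is judged:
By the outcome, as a careful person would: the job done as asked, in the order asked, and still so for the second after the job is handed in, with the robot touching nothing.
It also fails if it takes over 45 s, if anything falls off the work surface, if the arm or the gripper's body presses on something with over 40 N, if the wrist force passes 120 N, or if a joint passes its speed limit or range.

## Robot

A 7-joint arm with a two-finger parallel gripper is mounted at the origin on the work surface. World frame = base frame: x ahead of the robot, y to its left, z up, the work surface at z = 0. Lengths are in m, angles in rad, forces in N, time in s.
With the tool pointing down it reaches from about 0.4 to 0.85 m from the base axis. Payload 4.5 kg.
Tool frame: the origin (TCP) lies at the very end of the fingers, on their centre line; the grasp point (between the pads) lies 19 mm behind it; z points along the fingers, x is the direction in which the jaws open and shut, and the axes are right-handed (so a half turn about z gives the same grasp; the last joint's range is limited). The gripper opens to 88 mm and grips with 3 to 60 N. Pads are 18 mm wide; open, the fingers measure 123 mm over their backs; the gripper's body (75 mm by 187 mm) begins 45 mm behind the grasp point.
Start: joints at [1.322, 0.689, -0.195, 1.565, 0.157, 0.902, -0.215], TCP at [0.174, -0.6, 0.203] pointing down, gripper open.
Joint ranges: [-3.01, 3.01], [-0.46, 2.08], [-1.47, 1.51], [0.13, 2.56], [-1, 4.14], [0.04, 2.09], [-2.66, 2.66]. Speed limits (rad/s): [2.57, 2.57, 3.14, 3.14, 3.14, 3.14, 3.14].

## Interface

Orientations are given as a unit quaternion [x, y, z, w].
In Python, from plant import * gives the robot as it stands.
- The arm moves only by the tool apply_moves, never from a script. Its argument "series" is a list of rows, each an object of numbers: "x", "y", "z": the shift along the tool's x, y, z in units of 80 cm (1.0 is 80 cm); "wx", "wy", "wz": the turn, a rotation vector about the tool's x, y, z in units of pi rad (1.0 is pi rad); "fingers": the opening, from -1 (shut) to 1 (fully open), so that 0 is half open. In form: [{"x": .., "y": .., "z": .., "wx": .., "wy": .., "wz": .., "fingers": ..}, ...]. A call has 1 to 8 rows; each row shifts and turns the pose as measured when the row begins, along the tool's axes as they then stand; what a row does not reach is not made up. A row lasts 1/8 s, in which the tool goes at most 62.5 mm and 10.7 degrees, less where a joint would pass 70% of its speed; a pose out of reach is approached as far as the arm can. A call with a number of a shift or a turn outside -1 to 1 is refused whole. A call with a gripper value outside its range is refused whole. The fingers move at their own pace and stop on an object; "force" is the grip in N (left out, the last holds). Time passes only in rows, so rows that do not move let the fingers close. It gives the time, the measured TCP pose, the force and the opening at its end, in the units of the state.
- get_state(): the state, without advancing time (a new reading comes with each control period).
- snapshot(name): name is "scene" or "top"; returns (picture, depth): 400x640x3 uint8, red, green, blue; 400x640 float32, m along the optical axis (not along the pixel's ray), 0 where there is no reading.
- camera_model(name): a dict with "camera_matrix" (3x3 intrinsics, pixels), "world_from_camera" (4x4, takes a point from camera to world coordinates). Camera axes: x right, y up, looking along -z (the intrinsics and any distortion apply to the point x, -y, -z); pixel columns grow to the right and rows downward; lengths in m; the calibration is good to about 2 mm. A picture is of the moment at which its call begins. camera_model takes no time and is no camera call.
- finish_job(): hands the job in, once; it reports no verdict.
The state is a dict: "clock": time; "q": joint angles; "qd": joint speeds; "joint_torque": joint torques, N m; "tool_pos": TCP position; "eef_rot": TCP orientation; "contact_force": force on the tool from outside, world axes, zero at the start; "moment": the same for the moment, N m; "opening": opening from 0.0 (shut) to 1.0 (fully open).
Only numpy, scipy, OpenCV 4.12 (cv2) and the standard library are available. Lean on these libraries where they do the work, as an engineer would, in place of code of your own. Each camera call takes 0.05 s, during which the arm holds its last target. There are 200 camera calls.

## Working session

There is one attempt and no reset: what is moved stays moved. The work goes in short steps, Python scripts to look and compute and a tool call to move; the robot and the scene stay as the last step left them, time stands still between calls to the robot, and variables do not carry over. Pictures are saved under pics/ and viewed, about 8 in all and at most 12, crops included, and the job is handed in when it is done.

Besides the shell and the picture viewer there is one more tool, called in YAML: its name, and indented under it one key for each argument. apply_moves: Moves the arm, as the interface text tells. Its arguments: {"type":"object","properties":{"series":{"type":"array","items":{"type":"object","properties":{"x":{"type":"number"},"y":{"type":"number"},"z":{"type":"number"},"wx":{"type":"number"},"wy":{"type":"number"},"wz":{"type":"number"},"fingers":{"type":"number"}}}},"force":{"type":"number"}},"required":["series"]}

```bash
mkdir -p pics; cat > h.py <<'E'
from plant import *
import numpy as np, cv2
def ray(name,uv,z):
    m=camera_model(name);K=np.array(m["camera_matrix"]);T=np.array(m["world_from_camera"])
    d=np.linalg.inv(K)@[uv[0],uv[1],1];d=T[:3,:3]@[d[0],-d[1],-d[2]];o=T[:3,3]
    return o+d*(z-o[2])/d[2]
def save(n,f):
    p,d=snapshot(n);cv2.imwrite(f,p[:,:,::-1]);return p,d
E
python3 - <<'E'
from h import *
a,d=save("scene","/tmp/a.png");b,_=save("top","/tmp/b.png")
cv2.imwrite("pics/1.png",a[:,:,::-1]);cv2.imwrite("pics/2.png",b[:,:,::-1])
for n in("scene","top"):print(camera_model(n))
print(get_state())
E
```

```text
{'camera_matrix': array([[360.88716679,   0.        , 316.03948251],
       [  0.        , 360.88716679, 198.71210871],
       [  0.        ,   0.        ,   1.        ]]), 'world_from_camera': array([[-0.58385905, -0.65789126,  0.47569706,  0.93080766],
       [ 0.81184485, -0.47019124,  0.34616202,  0.28823212],
       [-0.00406837,  0.58830204,  0.80863104,  0.69019215],
       [ 0.        ,  0.        ,  0.        ,  1.        ]])}
{'camera_matrix': array([[400.44054529,   0.        , 313.83844974],
       [  0.        , 400.44054529, 201.62083922],
       [  0.        ,   0.        ,   1.        ]]), 'world_from_camera': array([[ 8.72545746e-05,  9.98680998e-01, -5.13444916e-02,
         5.53838891e-01],
       [-9.99660420e-01, -1.25084322e-03, -2.60284649e-02,
         4.08178545e-02],
       [-2.60583572e-02,  5.13293271e-02,  9.98341756e-01,
         1.07002692e+00],
       [ 0.00000000e+00,  0.00000000e+00,  0.00000000e+00,
         1.00000000e+00]])}
{'clock': 0.1, 'q': array([ 1.32181878,  0.68993806, -0.19449299,  1.56621506,  0.15733564,
        0.90253282, -0.21511581]), 'qd': array([ 0.00141338, -0.00085978,  0.00157866, -0.00398266,  0.00170503,
       -0.00062512,  0.00080922]), 'joint_torque': array([-3.07436072e-03, -5.28499067e+01, -1.27196476e+00, -1.53836346e+01,
       -5.27026970e-02,  1.97424597e-03,  4.97393034e-05]), 'tool_pos': array([ 0.17414198, -0.59959376,  0.20187259]), 'eef_rot': array([ 7.99712240e-01, -6.00382886e-01, -7.27219586e-04, -4.40640927e-04]), 'contact_force': array([-0.28898794,  1.01391307, -0.58667072]), 'moment': array([-0.01302133,  0.02326742, -0.00563495]), 'opening': 0.9925426923638581}
```

View pics/1.png

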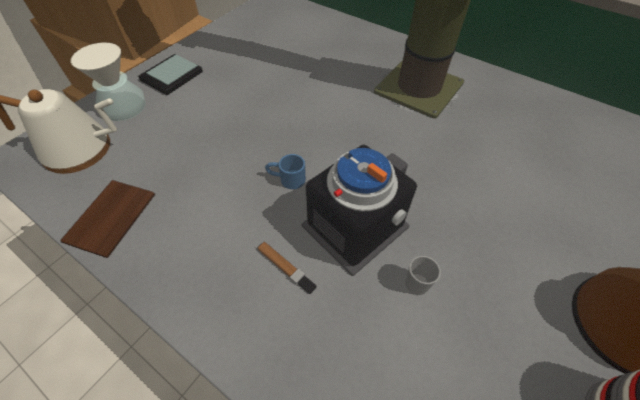

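View pics/2.png

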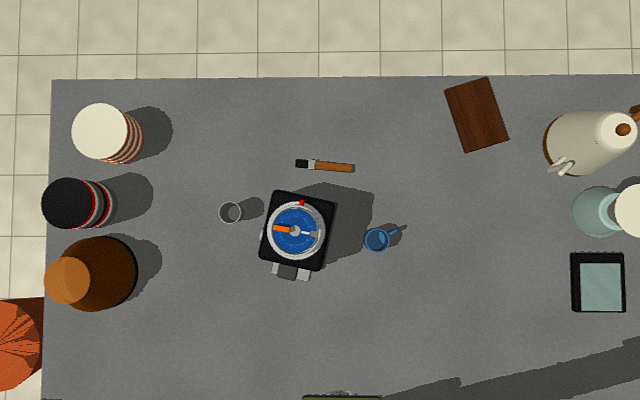

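The scene view shows the grinder with the red pin end near (338,192) and the orange tab near (376,172). In the top view the disc is centred near (297,230), the tab is on its left at (283,229), the white line is on its right at (308,232), and the red pin is at (302,203). The cups are at (231,212) and (376,239), and the brush at (325,165). Next I measure.

```bash
cat >> h.py <<'E'
def blob(p,lo,hi,box,big=True):
    h=cv2.cvtColor(p,cv2.COLOR_RGB2HSV);m=cv2.inRange(h,lo,hi);k=np.zeros_like(m);x0,y0,x1,y1=box;k[y0:y1,x0:x1]=m[y0:y1,x0:x1]
    n,l,s,c=cv2.connectedComponentsWithStats(k)
    i=1+np.argmax(s[1:,4]) if n>1 else 0
    return c[i],s[i,4],(l==i)
BOX={"top":(255,185,345,275),"scene":(320,145,405,215)}
def measure(n,ztop=.202):
    p,d=save(n,"/tmp/x.png");B=BOX[n];r={}
    c,a,m=blob(p,(100,120,60),(125,255,255),B)
    pts=cv2.findNonZero(m.astype(np.uint8));
    e=cv2.fitEllipse(cv2.convexHull(pts));r["disc"]=(ray(n,e[0],ztop),a)
    c,a,_=blob(p,(5,150,120),(20,255,255),B);r["tab"]=(ray(n,c,ztop+.014),a)
    c,a,_=blob(p,(0,170,90),(3,255,255),B);r["red"]=(ray(n,c,.1865),a)
    return r
E
python3 - <<'E'
from h import *
for n in("top","scene"):
    r=measure(n)
    for k,v in r.items(): print(n,k,v[0].round(4),v[1])
p,d=save("top","/tmp/x.png");c=p[185:285,245:350,::-1]
c2=save("scene","/tmp/y.png")[0][140:215,310:415,::-1]
cv2.imwrite("pics/3.png",np.vstack([cv2.resize(c,(420,400)),cv2.resize(c2,(420,300))])[:600] if 0 else np.hstack([cv2.resize(c,(399,380)),cv2.resize(c2,(399,285)).copy() if 0 else cv2.resize(np.vstack([c2,np.zeros((25,105,3),np.uint8)]),(399,380))]))
E
```

```text
top disc [0.5565 0.1033 0.202 ] 638
top tab [0.541  0.1331 0.216 ] 92
top red [0.598  0.0914 0.1865] 22
scene disc [0.5431 0.1112 0.202 ] 1345
scene tab [0.5421 0.1368 0.216 ] 115
scene red [0.6004 0.0952 0.1865] 30
```

View pics/3.png

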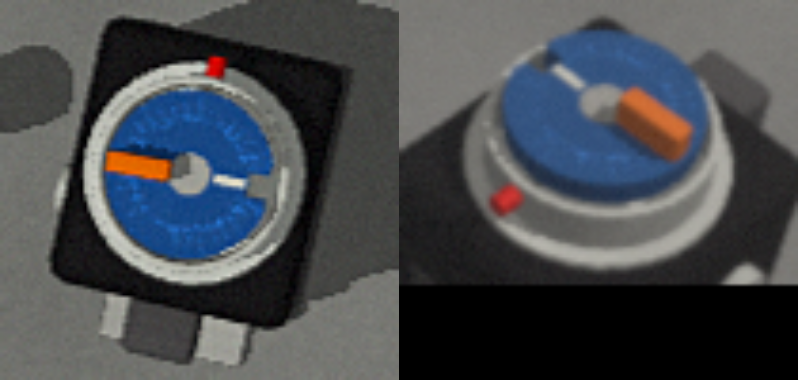

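The left crop shows the tab pointing about 9 o'clock and slightly up, the notch at about 4 o'clock, and the pin just past 12. The carrier therefore needs roughly a quarter turn anticlockwise. I fit the axis from depth.

```bash
cat >> h.py <<'E'
def cloud(n):
    p,d=snapshot(n);m=camera_model(n);K=np.array(m["camera_matrix"]);T=np.array(m["world_from_camera"])
    v,u=np.mgrid[0:400,0:640];x=(u-K[0,2])/K[0,0]*d;y=(v-K[1,2])/K[1,1]*d
    return p,np.stack([x,-y,-d],-1)@T[:3,:3].T+T[:3,3]
def circ(q):
    return cv2.minEnclosingCircle(q[:,:2].astype(np.float32))
E
python3 - <<'E'
from h import *
for n in("top","scene"):
    p,w=cloud(n);h=cv2.cvtColor(p,cv2.COLOR_RGB2HSV);B=BOX[n]
    s=np.zeros((400,640),bool);s[B[1]:B[3],B[0]:B[2]]=1
    blue=s&(h[...,0]>100)&(h[...,0]<125)&(h[...,1]>120)
    z=np.median(w[blue][:,2]);q=w[blue&(abs(w[...,2]-z)<.004)]
    print(n,"z",z,"disc",circ(q),len(q))
    org=s&(h[...,0]>4)&(h[...,0]<20)&(h[...,1]>150)&(h[...,2]>100); o=w[org]; zt=np.percentile(o[:,2],80);o=o[abs(o[:,2]-zt)<.004]
    print(" tab",o.mean(0).round(4),len(o),"dir",cv2.fitLine(o[:,:2].astype(np.float32),cv2.DIST_L2,0,.01,.01).ravel().round(3))
    rd=s&((h[...,0]<4)|(h[...,0]>176))&(h[...,1]>170)&(h[...,2]>80)
    print(" red",w[rd].mean(0).round(4),np.median(w[rd],0).round(4))
    col=s&(h[...,1]<60)&(abs(w[...,2]-.190)<.005);print(" collar",circ(w[col]),col.sum())
    if n=="top":
        bk=np.zeros((400,640),bool);bk[180:285,240:350]=1;bk&=(w[...,2]>.12)&(w[...,2]<.19)
        print(np.percentile(w[bk][:,2],[10,50,90]),cv2.minAreaRect(w[bk&(abs(w[...,2]-np.median(w[bk][:,2]))<.006)][:,:2].astype(np.float32)))
E
```

```text
top z 0.2019657287432582 disc ((0.5363568663597107, 0.10632356256246567), 0.04811922833323479) 1253
 tab [0.5413 0.1328 0.22  ] 90 dir [0.179 0.984 0.541 0.133]
 red [0.5982 0.0909 0.1852] [0.5984 0.09   0.1877]
 collar ((0.5364112854003906, 0.10624643415212631), 0.0568712018430233) 364
[0.14926877 0.15980528 0.16756116] ((0.5360894799232483, 0.10607448220252991), (0.14682264626026154, 0.16094204783439636), 77.19634246826172)
scene z 0.20071187509132477 disc ((0.5361440777778625, 0.10720819234848022), 0.049159739166498184) 1249
 tab [0.5433 0.1361 0.2181] 110 dir [0.19  0.982 0.543 0.136]
 red [0.5999 0.0948 0.1853] [0.6004 0.0949 0.1857]
 collar ((0.5357235074043274, 0.10849319398403168), 0.057543668895959854) 369
```

```bash
cat >> h.py <<'E'
from scipy.spatial.transform import Rotation as R
AX=np.array([.5363,.1066]);PIN=-12.8
def down(phi):
    c,s=np.cos(np.radians(phi)),np.sin(np.radians(phi));return R.from_matrix(np.array([[c,s,0],[s,-c,0],[0,0,-1.]]))
def u(a): return np.array([np.cos(np.radians(a)),np.sin(np.radians(a))])
def rows(wps,ndig=4):
    "wps: list of (xyz,phi), one row each, from the measured pose"
    s=get_state();p=s["tool_pos"];r=R.from_quat(s["eef_rot"])
    for x,phi in wps:
        x=np.array(x);t=down(phi);dl=r.inv().apply(x-p)/.8;w=(r.inv()*t).as_rotvec()/np.pi
        print("x %.4f y %.4f z %.4f wx %.4f wy %.4f wz %.4f"%(*dl,*w));p,r=x,t
def arc(a,rr,sg,z): # finger beside a tab at azimuth a, sg mm to its clockwise side; phi=a-90
    q=AX+rr*u(a)+sg*u(a-90);return (q[0],q[1],z),a-90
E
python3 - <<'E'
from h import *
s=get_state();p=s["tool_pos"];g=np.array(arc(79.5,.035,.032,.28)[0]);print(g)
m=np.array([.45,-.35,.28]);
W=[]
for i in range(1,7):W.append((p+(m-p)*i/6,-73.7))
for i in range(1,9):W.append((m+(g-m)*i/8,-73.7+7.9*i))
rows(W)
E
```

```text
[0.5741424  0.13518238 0.28      ]
x -0.0340 y -0.0697 z -0.0161 wx -0.0000 wy 0.0001 wz -0.0005
x -0.0339 y -0.0697 z -0.0161 wx 0.0000 wy 0.0000 wz 0.0000
x -0.0339 y -0.0697 z -0.0161 wx 0.0000 wy 0.0000 wz 0.0000
x -0.0339 y -0.0697 z -0.0161 wx 0.0000 wy 0.0000 wz 0.0000
x -0.0339 y -0.0697 z -0.0161 wx 0.0000 wy 0.0000 wz 0.0000
x -0.0339 y -0.0697 z -0.0161 wx 0.0000 wy 0.0000 wz 0.0000
x -0.0673 y -0.0399 z 0.0000 wx 0.0000 wy 0.0000 wz -0.0439
x -0.0612 y -0.0488 z 0.0000 wx 0.0000 wy 0.0000 wz -0.0439
x -0.0539 y -0.0567 z 0.0000 wx 0.0000 wy 0.0000 wz -0.0439
x -0.0456 y -0.0636 z 0.0000 wx 0.0000 wy 0.0000 wz -0.0439
x -0.0364 y -0.0693 z 0.0000 wx 0.0000 wy 0.0000 wz -0.0439
x -0.0266 y -0.0736 z 0.0000 wx 0.0000 wy 0.0000 wz -0.0439
x -0.0162 y -0.0766 z 0.0000 wx 0.0000 wy 0.0000 wz -0.0439
x -0.0055 y -0.0781 z 0.0000 wx 0.0000 wy 0.0000 wz -0.0439
```

apply_moves:
  series:
    - {"x":-0.034,"y":-0.07,"z":-0.016,"fingers":-1}
    - {"x":-0.034,"y":-0.07,"z":-0.016,"fingers":-1}
    - {"x":-0.034,"y":-0.07,"z":-0.016,"fingers":-1}
    - {"x":-0.034,"y":-0.07,"z":-0.016,"fingers":-1}
    - {"x":-0.034,"y":-0.07,"z":-0.016,"fingers":-1}
    - {"x":-0.034,"y":-0.07,"z":-0.016,"fingers":-1}
  force: 20

```text
schema error: expected keys x, y, z, wx, wy, wz, fingers
```

apply_moves:
  series:
    - {"x":-0.067,"y":-0.04,"wz":-0.044,"fingers":-1}
    - {"x":-0.061,"y":-0.049,"wz":-0.044,"fingers":-1}
    - {"x":-0.054,"y":-0.057,"wz":-0.044,"fingers":-1}
    - {"x":-0.046,"y":-0.064,"wz":-0.044,"fingers":-1}
    - {"x":-0.036,"y":-0.069,"wz":-0.044,"fingers":-1}
    - {"x":-0.027,"y":-0.074,"wz":-0.044,"fingers":-1}
    - {"fingers":-1}

```text
schema error: expected keys x, y, z, wx, wy, wz, fingers
```

All keys are needed in every row.

apply_moves:
  series:
    - {"x":-0.034,"y":-0.07,"z":-0.016,"wx":0,"wy":0,"wz":0,"fingers":-1}
    - {"x":-0.034,"y":-0.07,"z":-0.016,"wx":0,"wy":0,"wz":0,"fingers":-1}
    - {"x":-0.034,"y":-0.07,"z":-0.016,"wx":0,"wy":0,"wz":0,"fingers":-1}
    - {"x":-0.034,"y":-0.07,"z":-0.016,"wx":0,"wy":0,"wz":0,"fingers":-1}
    - {"x":-0.034,"y":-0.07,"z":-0.016,"wx":0,"wy":0,"wz":0,"fingers":-1}
    - {"x":-0.034,"y":-0.07,"z":-0.016,"wx":0,"wy":0,"wz":0,"fingers":-1}
  force: 20

```text
clock: 1.15
tool_pos: [0.4464, -0.3568, 0.2773]
eef_rot: [0.796, -0.606, -0.0, 0.002]
contact_force: [1.0, -1.3, 0.2]
opening: 0.343
```

apply_moves:
  series:
    - {"x":-0.067,"y":-0.04,"z":0,"wx":0,"wy":0,"wz":-0.044,"fingers":-1}
    - {"x":-0.061,"y":-0.049,"z":0,"wx":0,"wy":0,"wz":-0.044,"fingers":-1}
    - {"x":-0.054,"y":-0.057,"z":0,"wx":0,"wy":0,"wz":-0.044,"fingers":-1}
    - {"x":-0.046,"y":-0.064,"z":0,"wx":0,"wy":0,"wz":-0.044,"fingers":-1}
    - {"x":-0.036,"y":-0.069,"z":0,"wx":0,"wy":0,"wz":-0.044,"fingers":-1}
    - {"x":-0.027,"y":-0.074,"z":0,"wx":0,"wy":0,"wz":-0.044,"fingers":-1}
    - {"x":0,"y":0,"z":0,"wx":0,"wy":0,"wz":0,"fingers":-1}

```text
clock: 2.02
tool_pos: [0.5449, 0.0121, 0.2786]
eef_rot: [0.976, -0.216, 0.004, -0.0]
contact_force: [0.7, 0.2, -0.2]
opening: 0.0
```

```bash
python3 - <<'E'
from h import *
s=get_state();print(s["clock"],s["q"].round(2),s["opening"],s["contact_force"].round(1))
p=s["tool_pos"];g=np.array(arc(79.5,.035,.034,.28)[0]);f=R.from_quat(s["eef_rot"]).as_matrix()[:,0];f=np.degrees(np.arctan2(f[1],f[0]));print(f)
rows([(p+(g-p)*i/3,f+(-10.5-f)*i/3) for i in(1,2,3)]+[(g-[0,0,.072*k/2],-10.5) for k in (1,2)])
E
```

```text
2.025 [ 0.17  0.51 -0.44  1.71  0.26  0.97 -0.81] 0.00018376030509882846 [ 0.7  0.2 -0.2]
-24.903741095089007
x -0.0097 y -0.0519 z -0.0006 wx -0.0006 wy -0.0025 wz -0.0267
x -0.0054 y -0.0525 z -0.0006 wx 0.0000 wy 0.0000 wz -0.0267
x -0.0010 y -0.0528 z -0.0006 wx 0.0000 wy 0.0000 wz -0.0267
x 0.0000 y 0.0000 z 0.0450 wx 0.0000 wy 0.0000 wz 0.0000
x 0.0000 y 0.0000 z 0.0450 wx 0.0000 wy 0.0000 wz 0.0000
```

apply_moves:
  series:
    - {"x":-0.01,"y":-0.052,"z":0,"wx":0,"wy":-0.002,"wz":-0.027,"fingers":-1}
    - {"x":-0.005,"y":-0.0525,"z":0,"wx":0,"wy":0,"wz":-0.027,"fingers":-1}
    - {"x":-0.001,"y":-0.053,"z":0,"wx":0,"wy":0,"wz":-0.027,"fingers":-1}
    - {"x":0,"y":0,"z":0,"wx":0,"wy":0,"wz":0,"fingers":-1}

```text
clock: 2.52
tool_pos: [0.5773, 0.1334, 0.278]
eef_rot: [0.996, -0.09, 0.001, 0.001]
contact_force: [-0.3, 0.2, 0.5]
opening: 0.005
```

```bash
python3 - <<'E'
from h import *
g=np.array(arc(79.5,.035,.034,.28)[0])
rows([(g-[0,0,.04],-10.5),(g-[0,0,.072],-10.5)])
a=save("scene","/tmp/a.png")[0][100:240,280:460,::-1];cv2.imwrite("pics/4.png",cv2.resize(a,(720,560)))
E
```

```text
x -0.0019 y -0.0016 z 0.0475 wx 0.0008 wy -0.0006 wz 0.0008
x 0.0000 y 0.0000 z 0.0400 wx 0.0000 wy 0.0000 wz 0.0000
```

View pics/4.png

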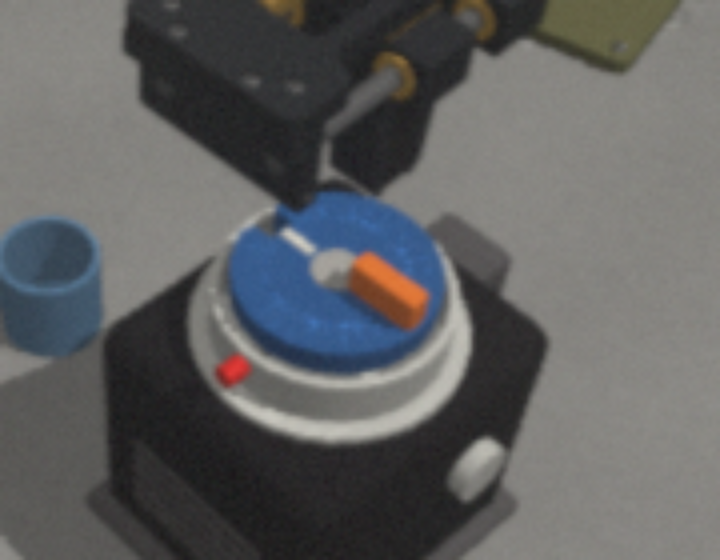

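The crop shows the tab untouched at (390,290) and the pin at (233,370). The gripper is behind the carrier in the image, which doesn't match where I expect the TCP, so I check its projection.

```bash
python3 - <<'E'
from h import *
s=get_state();print(s["clock"],s["tool_pos"])
m=camera_model("scene");K=np.array(m["camera_matrix"]);T=np.array(m["world_from_camera"])
for P in (s["tool_pos"],s["tool_pos"]+[0,0,.06],[.536,.107,.202]):
    c=T[:3,:3].T@(np.array(P)-T[:3,3]);q=K@[c[0],-c[1],-c[2]];q=q/q[2];print(q[:2],(q[0]-280)*4,(q[1]-100)*4)
a=save("scene","/tmp/a.png")[0][:,:,::-1];b=save("top","/tmp/b.png")[0][:,:,::-1];cv2.imwrite("pics/5.png",np.vstack([a[60:300,200:520],b[100:300,160:480]]))
E
```

```text
2.575 [0.57734723 0.13030185 0.27780713]
[367.83211109 157.06919169] 351.32844434564345 228.2767667694079
[372.60755417 128.00212605] 370.43021668810957 112.00850421475945
[363.77985102 166.4158275 ] 335.1194040802443 265.6633100132249
```

View pics/5.png

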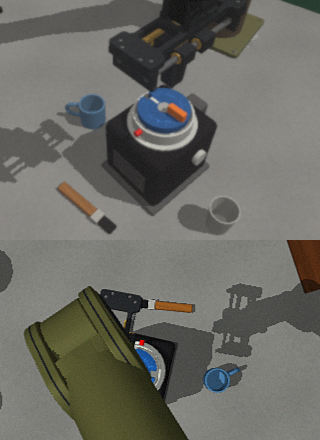

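```bash
python3 - <<'E'
from h import *
p,w=cloud("scene");print(get_state()["tool_pos"],get_state()["q"].round(3))
s=np.zeros((400,640),bool);s[90:180,300:430]=1
s&=(w[...,2]>.23)&(w[...,2]<.6)
q=w[s]
for z in np.arange(.23,.44,.015):
    k=q[(q[:,2]>=z)&(q[:,2]<z+.015)]
    if len(k):print(round(z,3),len(k),k.min(0).round(3),k.max(0).round(3))
E
```

```text
[0.57739887 0.12755273 0.2779477 ] [-0.015  0.593 -0.496  1.562  0.317  1.069 -0.783]
0.305 51 [0.567 0.117 0.312] [0.593 0.141 0.32 ]
0.32 171 [0.564 0.116 0.32 ] [0.595 0.142 0.335]
0.335 134 [0.564 0.118 0.335] [0.596 0.142 0.35 ]
0.35 48 [0.584 0.122 0.35 ] [0.597 0.138 0.363]
0.365 68 [0.605 0.081 0.374] [0.667 0.148 0.38 ]
0.38 942 [0.535 0.08  0.38 ] [0.668 0.168 0.395]
0.395 1044 [0.552 0.079 0.395] [0.674 0.169 0.41 ]
0.41 1885 [0.575 0.079 0.41 ] [0.675 0.153 0.423]
```

```bash
python3 - <<'E'
from h import *
for i in range(4):
    p,w=cloud("scene");s=get_state();print(s["clock"],s["tool_pos"].round(4),s["q"].round(4),s["qd"].round(3),s["contact_force"].round(1))
    k=np.zeros((400,640),bool);k[90:180,300:430]=1
    k&=(w[...,2]>.23)&(w[...,2]<.345);q=w[k];print(len(q),q.min(0).round(4),q.max(0).round(4),np.percentile(q[:,2],2))
E
```

```text
2.775 [0.5774 0.1277 0.278 ] [-0.0153  0.593  -0.4965  1.5616  0.3166  1.0689 -0.7827] [-0.001 -0.001 -0.008 -0.001 -0.001 -0.     0.   ] [-0.3 -0.   0. ]
325 [0.5641 0.1164 0.3131] [0.5956 0.1418 0.3446] 0.31463164302585217
2.825 [0.5774 0.128  0.2781] [-0.0153  0.593  -0.4969  1.5614  0.3165  1.0688 -0.7827] [-0.003 -0.    -0.009 -0.003 -0.002 -0.    -0.001] [-0.4  0.7 -0.2]
318 [0.5639 0.1161 0.3125] [0.5952 0.1422 0.3447] 0.31481784043983185
2.875 [0.5774 0.1284 0.2782] [-0.0155  0.593  -0.4973  1.5612  0.3165  1.0688 -0.7827] [-0.004  0.001 -0.008 -0.003  0.002 -0.    -0.001] [-0.9  0.7 -0. ]
327 [0.5638 0.1165 0.3132] [0.5952 0.1423 0.3449] 0.31538341766844263
2.925 [0.5774 0.1288 0.2782] [-0.0158  0.5931 -0.4976  1.5611  0.3164  1.0688 -0.7827] [-0.006  0.003 -0.007 -0.003 -0.001  0.001  0.   ] [-0.1 -0.3  1.4]
320 [0.5636 0.1166 0.3111] [0.5949 0.1425 0.3446] 0.3143568532426059
```

apply_moves:
  series:
    - {"x":-0.002,"y":-0.008,"z":0.0475,"wx":0,"wy":0,"wz":0,"fingers":-1}
    - {"x":0,"y":0,"z":0.025,"wx":0,"wy":0,"wz":0,"fingers":-1}
    - {"x":0,"y":0,"z":0,"wx":0,"wy":0,"wz":0,"fingers":-1}

```text
clock: 3.3
tool_pos: [0.578, 0.1334, 0.2198]
eef_rot: [0.995, -0.095, 0.002, 0.003]
contact_force: [0.3, 0.2, 0.4]
opening: 0.002
```

```bash
cat >> h.py <<'E'
def tip(show=None):
    p,w=cloud("scene");s=get_state();t=s["tool_pos"]
    k=np.zeros((400,640),bool);k[90:220,300:430]=1
    h=cv2.cvtColor(p,cv2.COLOR_RGB2HSV)
    k&=(np.linalg.norm(w[...,:2]-t[:2],axis=-1)<.025)&(w[...,2]>.21)&(w[...,2]<t[2]+.065)&(h[...,1]<110);q=w[k]
    f=R.from_quat(s["eef_rot"]).as_matrix()[:,0]
    print(s["clock"],"tcp",t.round(4),"phi",np.degrees(np.arctan2(f[1],f[0])).round(2),"F",s["contact_force"].round(1),"M",s["moment"].round(2))
    if len(q):print("fingers",len(q),q.min(0).round(3),q.max(0).round(3))
    if show:cv2.imwrite(show,cv2.resize(p[100:240,280:460,::-1],(720,560)))
E
python3 -c "
from h import *
tip('pics/6.png')"
```

```text
3.35 tcp [0.5786 0.1338 0.2207] phi -10.91 F [-0.4 -0.4 -0.3] M [-0.03 -0.11 -0.01]
fingers 180 [0.568 0.124 0.255] [0.595 0.147 0.285]
```

View pics/6.png

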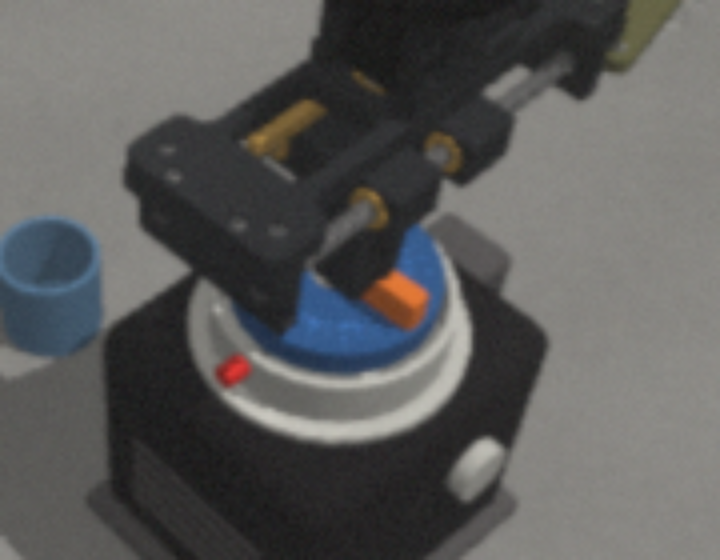

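The finger partly hides the tab, and its lower end is near (360,300). The image and depth put the tip about 34 mm higher than the TCP reading says. I go down to a TCP height that is safe either way and check again.

apply_moves:
  series:
    - {"x":-0.001,"y":-0.002,"z":0.015,"wx":0,"wy":0,"wz":0,"fingers":-1}
    - {"x":0,"y":0,"z":0,"wx":0,"wy":0,"wz":0,"fingers":-1}

```text
clock: 3.6
tool_pos: [0.579, 0.1357, 0.2095]
eef_rot: [0.995, -0.095, 0.004, 0.002]
contact_force: [0.0, 0.3, -0.1]
opening: 0.005
```

```bash
python3 - <<'E'
from h import *
tip()
p,w=cloud("scene");t=get_state()["tool_pos"]
# z profile of every point within 22 mm of tool axis, with colour
k=np.zeros((400,640),bool);k[90:220,300:430]=1
k&=np.linalg.norm(w[...,:2]-t[:2],axis=-1)<.02
for z in np.arange(.18,.30,.01):
    m=k&(w[...,2]>=z)&(w[...,2]<z+.01)
    if m.any():v,u_=np.nonzero(m);print(round(z,2),m.sum(),np.median(p[m],0),u_.min(),u_.max(),v.min(),v.max(),w[m].mean(0).round(3))
E
```

```text
3.65 tcp [0.5796 0.1359 0.2102] phi -10.96 F [-0.2 -0.2  0.5] M [-0.07 -0.06 -0.03]
fingers 165 [0.567 0.125 0.245] [0.596 0.15  0.275]
0.18 138 [125.5 125.  119. ] 353 375 190 199 [0.58  0.136 0.187]
0.19 88 [41.  60.  87.5] 354 375 182 194 [0.575 0.132 0.196]
0.2 101 [ 55.  92. 140.] 355 374 181 188 [0.57  0.13  0.201]
0.24 17 [50. 47. 44.] 365 379 171 179 [0.579 0.146 0.248]
0.25 75 [38. 38. 39.] 359 380 167 179 [0.586 0.142 0.255]
0.26 65 [37. 38. 38.] 361 381 164 175 [0.587 0.142 0.264]
0.27 37 [37. 37. 38.] 364 375 164 171 [0.593 0.142 0.275]
0.28 24 [40.5 41.5 41.5] 361 373 158 167 [0.594 0.141 0.285]
```

Disc pixels show directly below the tool, and the lowest finger points are at z≈0.245 with the reading at 0.210. The real tip is therefore about 35 mm above the reading. I lower in two steps, checking each one.

apply_moves:
  series:
    - {"x":-0.002,"y":0.001,"z":0.025,"wx":0,"wy":0,"wz":0,"fingers":-1}
    - {"x":0,"y":0,"z":0,"wx":0,"wy":0,"wz":0,"fingers":-1}

```text
clock: 3.95
tool_pos: [0.5792, 0.1357, 0.1913]
eef_rot: [0.995, -0.096, 0.006, 0.001]
contact_force: [0.6, -0.5, -0.3]
opening: 0.003
```

```bash
python3 -c "
from h import *
tip()"
```

```text
4.0 tcp [0.5802 0.1363 0.1924] phi -10.97 F [1.  0.3 0.4] M [-0.04 -0.06  0.03]
fingers 147 [0.569 0.126 0.228] [0.596 0.149 0.257]
```

apply_moves:
  series:
    - {"x":-0.002,"y":0,"z":0.022,"wx":0,"wy":0.003,"wz":0,"fingers":-1}
    - {"x":0,"y":0,"z":0,"wx":0,"wy":0,"wz":0,"fingers":-1}

```text
clock: 4.25
tool_pos: [0.5806, 0.1373, 0.1767]
eef_rot: [0.995, -0.096, 0.014, -0.0]
contact_force: [0.9, 0.2, -0.6]
opening: 0.008
```

```bash
python3 -c "
from h import *
tip();Z=.175
rows([arc(79.5,.035,.030,Z),arc(79.5,.035,.025,Z),arc(83,.035,.0235,Z)]+[arc(83+8*i,.035,.0235,Z) for i in range(1,5)])"
```

```text
4.3 tcp [0.5817 0.1377 0.1777] phi -11.02 F [ 0.7 -0.   0.3] M [-0.03 -0.09  0.01]
fingers 140 [0.567 0.129 0.21 ] [0.596 0.151 0.241]
x -0.0112 y 0.0049 z 0.0030 wx -0.0013 wy -0.0096 wz -0.0029
x -0.0062 y -0.0000 z 0.0000 wx 0.0000 wy 0.0000 wz 0.0000
x -0.0046 y -0.0017 z 0.0000 wx 0.0000 wy 0.0000 wz -0.0194
x -0.0064 y -0.0037 z 0.0000 wx 0.0000 wy 0.0000 wz -0.0444
x -0.0064 y -0.0037 z 0.0000 wx 0.0000 wy 0.0000 wz -0.0444
x -0.0064 y -0.0037 z 0.0000 wx 0.0000 wy 0.0000 wz -0.0444
x -0.0064 y -0.0037 z 0.0000 wx 0.0000 wy 0.0000 wz -0.0444
```

apply_moves:
  series:
    - {"x":-0.011,"y":0.003,"z":0.002,"wx":-0.001,"wy":-0.01,"wz":-0.003,"fingers":-1}
    - {"x":-0.006,"y":0,"z":0,"wx":0,"wy":0,"wz":0,"fingers":-1}
    - {"x":-0.0046,"y":-0.002,"z":0,"wx":0,"wy":0,"wz":-0.02,"fingers":-1}

```text
clock: 4.68
tool_pos: [0.5653, 0.1405, 0.178]
eef_rot: [0.998, -0.059, 0.0, -0.001]
contact_force: [-0.7, -0.4, 0.3]
opening: 0.004
```

```bash
cat >> h.py <<'E'
def tabaz():
    p,w=cloud("scene");h=cv2.cvtColor(p,cv2.COLOR_RGB2HSV)
    s=np.zeros((400,640),bool);s[140:215,320:410]=1
    o=w[s&(h[...,0]>4)&(h[...,0]<20)&(h[...,1]>150)&(h[...,2]>60)]
    if len(o)<5: print("tab",len(o));return
    zt=np.percentile(o[:,2],80);q=o[abs(o[:,2]-zt)<.004];c=q.mean(0)
    l=cv2.fitLine(q[:,:2].astype(np.float32),cv2.DIST_L2,0,.01,.01).ravel();v=l[:2]*(1 if l[:2]@(c[:2]-AX)>0 else -1)
    print("tab",c.round(4),len(q),"az pos",np.degrees(np.arctan2(*(c[:2]-AX)[::-1])).round(1),"az dir",np.degrees(np.arctan2(v[1],v[0])).round(1))
E
python3 -c "
from h import *
tip();tabaz();Z=.175
rows([arc(83+8*i,.035,.0235,Z) for i in range(1,6)])"
```

```text
4.725 tcp [0.5648 0.1409 0.178 ] phi -6.64 F [-1.2 -0.2  0.5] M [ 0.01 -0.03  0.02]
fingers 99 [0.556 0.139 0.216] [0.583 0.153 0.243]
tab [0.5519 0.1528 0.2164] 2 az pos 71.4 az dir 4.6
x -0.0074 y -0.0005 z 0.0037 wx -0.0009 wy 0.0001 wz -0.0436
x -0.0064 y -0.0037 z 0.0000 wx 0.0000 wy 0.0000 wz -0.0444
x -0.0064 y -0.0037 z 0.0000 wx 0.0000 wy 0.0000 wz -0.0444
x -0.0064 y -0.0037 z 0.0000 wx 0.0000 wy 0.0000 wz -0.0444
x -0.0064 y -0.0037 z 0.0000 wx 0.0000 wy 0.0000 wz -0.0444
```

apply_moves:
  series:
    - {"x":-0.0074,"y":-0.001,"z":0.003,"wx":-0.001,"wy":0,"wz":-0.044,"fingers":-1}
    - {"x":-0.0064,"y":-0.0037,"z":0,"wx":0,"wy":0,"wz":-0.044,"fingers":-1}
    - {"x":-0.0064,"y":-0.0037,"z":0,"wx":0,"wy":0,"wz":-0.044,"fingers":-1}
    - {"x":-0.0064,"y":-0.0037,"z":0,"wx":0,"wy":0,"wz":-0.044,"fingers":-1}

```text
clock: 5.28
tool_pos: [0.546, 0.1498, 0.1773]
eef_rot: [0.975, 0.22, 0.004, -0.0]
contact_force: [1.5, 0.7, -1.7]
opening: 0.001
```

```bash
python3 -c "
from h import *
tip('pics/7.png');tabaz();Z=.175
rows([arc(115+8*i,.035,.0235,Z) for i in range(1,6)])"
```

```text
5.325 tcp [0.5451 0.1498 0.1772] phi 25.72 F [ 0.8  0.7 -0.4] M [ 0.02 -0.25 -0.02]
tab 0
x -0.0100 y -0.0035 z 0.0027 wx 0.0003 wy -0.0021 wz -0.0431
x -0.0064 y -0.0037 z 0.0000 wx 0.0000 wy 0.0000 wz -0.0444
x -0.0064 y -0.0037 z 0.0000 wx 0.0000 wy 0.0000 wz -0.0444
x -0.0064 y -0.0037 z 0.0000 wx 0.0000 wy 0.0000 wz -0.0444
x -0.0064 y -0.0037 z 0.0000 wx 0.0000 wy 0.0000 wz -0.0444
```

View pics/7.png

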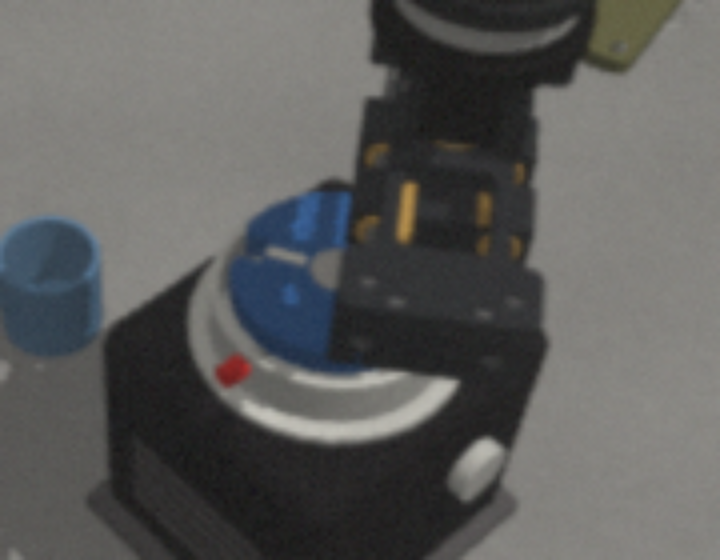

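The white line has swung to about (285,255) while the pin is at (233,370), so the carrier is turning with the finger. I carry on round.

apply_moves:
  series:
    - {"x":-0.01,"y":-0.0035,"z":0.002,"wx":0,"wy":-0.002,"wz":-0.043,"fingers":-1}
    - {"x":-0.0064,"y":-0.0037,"z":0,"wx":0,"wy":0,"wz":-0.044,"fingers":-1}
    - {"x":-0.0064,"y":-0.0037,"z":0,"wx":0,"wy":0,"wz":-0.044,"fingers":-1}

```text
clock: 5.75
tool_pos: [0.5277, 0.1489, 0.1768]
eef_rot: [0.911, 0.413, 0.003, -0.0]
contact_force: [0.9, 1.4, -1.7]
opening: 0.005
```

```bash
cat >> h.py <<'E'
def line():
    # white line on the blue face -> notch azimuth
    p,w=cloud("scene");h=cv2.cvtColor(p,cv2.COLOR_RGB2HSV)
    rr=np.linalg.norm(w[...,:2]-AX,axis=-1);k=(rr>.013)&(rr<.036)&(abs(w[...,2]-.2)<.008)&(h[...,1]<90)&(h[...,2]>100)
    q=w[k]
    if len(q)<4: print("line",len(q));return
    c=q.mean(0)[:2]-AX;print("line",len(q),q.mean(0).round(4),"az",np.degrees(np.arctan2(c[1],c[0])).round(1),"goal",PIN)
E
python3 -c "
from h import *
tip();line();Z=.175
rows([arc(139+8*i,.035,.0235,Z) for i in range(1,4)])"
```

```text
5.8 tcp [0.5268 0.1484 0.1766] phi 49.07 F [0.1 0.5 0.4] M [ 0.11 -0.21  0.01]
fingers 138 [0.526 0.133 0.212] [0.545 0.163 0.241]
line 39 [0.5474 0.0919 0.2011] az -52.9 goal -12.8
x -0.0089 y -0.0043 z 0.0019 wx 0.0007 wy -0.0014 wz -0.0465
x -0.0064 y -0.0037 z 0.0000 wx 0.0000 wy 0.0000 wz -0.0444
x -0.0064 y -0.0037 z 0.0000 wx 0.0000 wy 0.0000 wz -0.0444
```

apply_moves:
  series:
    - {"x":-0.009,"y":-0.0043,"z":0.002,"wx":0,"wy":-0.001,"wz":-0.046,"fingers":-1}
    - {"x":-0.0064,"y":-0.0037,"z":0,"wx":0,"wy":0,"wz":-0.044,"fingers":-1}
    - {"x":-0.0064,"y":-0.0037,"z":0,"wx":0,"wy":0,"wz":-0.044,"fingers":-1}

```text
clock: 6.22
tool_pos: [0.5114, 0.141, 0.1758]
eef_rot: [0.806, 0.591, 0.003, 0.001]
contact_force: [0.1, 1.0, -0.3]
opening: 0.006
```

```bash
python3 -c "
from h import *
tip();line();line();Z=.175
rows([arc(163+4*i,.035,.0235,Z) for i in range(1,6)])"
```

```text
6.275 tcp [0.5107 0.1401 0.1756] phi 72.73 F [-1.3  0.6  0.7] M [ 0.18 -0.14 -0.02]
fingers 218 [0.501 0.117 0.211] [0.526 0.159 0.241]
line 36 [0.5571 0.0989 0.2012] az -20.5 goal -12.8
line 38 [0.5574 0.0986 0.2012] az -20.8 goal -12.8
x -0.0048 y -0.0034 z 0.0008 wx 0.0013 wy -0.0008 wz -0.0266
x -0.0031 y -0.0019 z 0.0000 wx 0.0000 wy 0.0000 wz -0.0222
x -0.0031 y -0.0019 z 0.0000 wx 0.0000 wy 0.0000 wz -0.0222
x -0.0031 y -0.0019 z 0.0000 wx 0.0000 wy 0.0000 wz -0.0222
x -0.0031 y -0.0019 z 0.0000 wx 0.0000 wy 0.0000 wz -0.0222
```

apply_moves:
  series:
    - {"x":-0.0048,"y":-0.003,"z":0.001,"wx":0,"wy":0,"wz":-0.026,"fingers":-1}
    - {"x":0,"y":0,"z":0,"wx":0,"wy":0,"wz":0,"fingers":-1}

```text
clock: 6.62
tool_pos: [0.5088, 0.1376, 0.1751]
eef_rot: [0.786, 0.618, 0.003, 0.001]
contact_force: [0.2, -0.3, 0.2]
opening: 0.006
```

```bash
python3 -c "
from h import *
tip();line();line()
p,w=cloud('scene');h=cv2.cvtColor(p,cv2.COLOR_RGB2HSV)
rd=((h[...,0]<4)|(h[...,0]>176))&(h[...,1]>150)&(h[...,2]>70);rd[:,:320]=0;rd[:,360:]=0
c=w[rd].mean(0)[:2]-AX;print('pin az',np.degrees(np.arctan2(c[1],c[0])),rd.sum())
rows([arc(167+3*i,.035,.0235,.175) for i in range(1,4)])"
```

```text
6.675 tcp [0.509  0.1378 0.1752] phi 76.38 F [ 0.3 -0.2 -0.4] M [ 0.07 -0.14  0.  ]
fingers 218 [0.502 0.122 0.21 ] [0.523 0.156 0.24 ]
line 41 [0.5571 0.102  0.2013] az -12.5 goal -12.8
line 40 [0.5581 0.101  0.2014] az -14.4 goal -12.8
pin az -10.423286033220291 38
x -0.0032 y -0.0029 z 0.0001 wx 0.0017 wy -0.0009 wz -0.0192
x -0.0023 y -0.0015 z 0.0000 wx 0.0000 wy 0.0000 wz -0.0167
x -0.0023 y -0.0015 z 0.0000 wx 0.0000 wy 0.0000 wz -0.0167
```

The line azimuth is about -13.5° against -12.8° for the pin. I back off and raise clear so I can check both unobstructed.

apply_moves:
  series:
    - {"x":0.012,"y":0,"z":-0.001,"wx":0,"wy":0,"wz":0,"fingers":-1}
    - {"x":0,"y":0,"z":-0.07,"wx":0,"wy":0,"wz":0,"fingers":-1}
    - {"x":0,"y":0,"z":-0.07,"wx":0,"wy":0,"wz":0,"fingers":-1}
    - {"x":0.02,"y":0.07,"z":0,"wx":0,"wy":0,"wz":0,"fingers":-1}
    - {"x":-0.02,"y":0.07,"z":0,"wx":0,"wy":0,"wz":0,"fingers":-1}
    - {"x":-0.07,"y":0.03,"z":0,"wx":0,"wy":0,"wz":0,"fingers":-1}
    - {"x":-0.075,"y":0,"z":0,"wx":0,"wy":0,"wz":0,"fingers":-1}
    - {"x":-0.075,"y":0,"z":0,"wx":0,"wy":0,"wz":0,"fingers":-1}

```text
clock: 7.82
tool_pos: [0.6072, -0.0475, 0.2924]
eef_rot: [0.783, 0.622, 0.008, -0.002]
contact_force: [-0.5, -0.1, -0.7]
opening: 0.006
```

```bash
python3 - <<'E'
from h import *
tip();line();tabaz()
a=save("scene","/tmp/a.png")[0][140:215,310:415,::-1];b=save("top","/tmp/b.png")[0][185:275,245:350,::-1]
cv2.imwrite("pics/8.png",np.hstack([cv2.resize(a,(525,375)),np.vstack([cv2.resize(b,(262,225)),np.zeros((150,262,3),np.uint8)])]))
E
```

```text
7.875 tcp [ 0.6058 -0.0603  0.291 ] phi 76.18 F [-2.3 -6.8 -1.6] M [-0.4  -0.01  0.  ]
line 55 [0.5478 0.1044 0.2013] az -10.8 goal -12.8
tab [0.5117 0.1169 0.2183] 102 az pos 157.2 az dir 163.1
```

View pics/8.png

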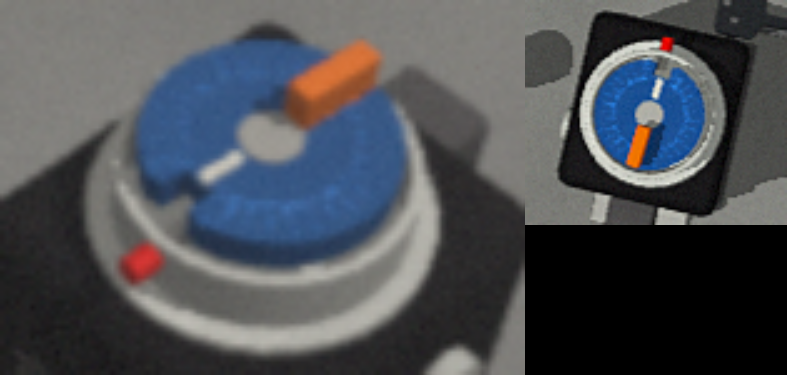

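Both crops show the notch facing the red pin. In the scene crop the notch is at (175,200) and the pin at (140,262). In the top crop the line is at (657,88) and the pin at (667,44). I get the residual angle from both views.

```bash
python3 - <<'E'
from h import *
for n,A in (("top",AX),("scene",np.array([.5359,.1075])))*2:
    p,w=cloud(n);h=cv2.cvtColor(p,cv2.COLOR_RGB2HSV);B=BOX[n];s=np.zeros((400,640),bool);s[B[1]:B[3],B[0]:B[2]]=1
    az=lambda c,A=A:np.degrees(np.arctan2(*(c[:2]-A)[::-1])).round(1)
    def px(m,z):
        v,uu=np.nonzero(m);return ray(n,(uu.mean(),v.mean()),z)
    org=s&(h[...,0]>4)&(h[...,0]<20)&(h[...,1]>150)&(h[...,2]>100)&(w[...,2]>.214)
    rd=s&((h[...,0]<4)|(h[...,0]>176))&(h[...,1]>150)&(h[...,2]>70)
    rr=np.linalg.norm(w[...,:2]-A,axis=-1);ln=s&(rr>.016)&(rr<.035)&(abs(w[...,2]-.202)<.006)&(h[...,1]<90)&(h[...,2]>100)
    ln&=((w[...,0]-A[0])>0)
    blue=s&(h[...,0]>100)&(h[...,0]<125)&(h[...,1]>120)&(abs(w[...,2]-.202)<.004)
    o=px(org,.220);r=px(rd,.184);l=px(ln,.202)
    print(n,"disc",circ(w[blue]),"\n tab",o.round(4),az(o)-180,"line",l.round(4),az(l),ln.sum(),"line-tab",az(l-o,np.zeros(2)),"pin",az(r),"pin-tab",az(r-o,np.zeros(2)))
    v=blue.nonzero()
E
```

```text
top disc ((0.5361862778663635, 0.10614852607250214), 0.047991588711738586) 
 tab [0.5098 0.1137 0.22  ] -15.0 line [0.5591 0.0985 0.202 ] -19.6 25 line-tab -17.2 pin -14.3 pin-tab -14.6
scene disc ((0.5358826518058777, 0.10770849883556366), 0.048972491174936295) 
 tab [0.5135 0.1175 0.22  ] -24.099999999999994 line [0.5603 0.1003 0.202 ] -16.3 35 line-tab -20.1 pin -11.6 pin-tab -15.1
top disc ((0.5363112688064575, 0.10624532401561737), 0.048071496188640594) 
 tab [0.5097 0.1137 0.22  ] -15.0 line [0.5591 0.0985 0.202 ] -19.6 25 line-tab -17.2 pin -14.2 pin-tab -14.5
scene disc ((0.5360367298126221, 0.10883955657482147), 0.048581577837467194) 
 tab [0.5134 0.1175 0.22  ] -23.900000000000006 line [0.56   0.1003 0.202 ] -16.6 38 line-tab -20.2 pin -11.6 pin-tab -15.0
```

The carrier is still about 3.5° short. The line-to-tab bearing is -17 to -20°, and the pin is at about -13 to -14.5°. I go back and nudge it by 3.5°.

```bash
cat >> h.py <<'E'
def push(da,off,z):
    b=np.array([.509,.1378])-AX;c,s=np.cos(np.radians(da)),np.sin(np.radians(da))
    q=AX+np.array([c*b[0]-s*b[1],s*b[0]+c*b[1]])+off*u(76.4+da);return (q[0],q[1],z),76.4+da
E
python3 - <<'E'
from h import *
s=get_state();p=s["tool_pos"];print(p)
e=np.array(push(3.5,.012,.285)[0]);m=np.array([.59,.16,.288]);print(e,p)
rows([(p+(m-p)*i/4,77) for i in(1,2,3,4)]+[(m+(e-m)*.5,79),(e,79.9)]+[(e-[0,0,.055],79.9)])
E
```

```text
[ 0.6072925  -0.04462802  0.29280818]
[0.50925061 0.14788922 0.285     ] [ 0.6072925  -0.04462802  0.29280818]
x 0.0611 y -0.0195 z 0.0022 wx 0.0022 wy -0.0044 wz 0.0009
x 0.0611 y -0.0197 z 0.0015 wx 0.0000 wy 0.0000 wz 0.0000
x 0.0611 y -0.0197 z 0.0015 wx 0.0000 wy 0.0000 wz 0.0000
x 0.0611 y -0.0197 z 0.0015 wx 0.0000 wy 0.0000 wz 0.0000
x -0.0187 y -0.0475 z 0.0019 wx 0.0000 wy 0.0000 wz -0.0111
x -0.0171 y -0.0481 z 0.0019 wx 0.0000 wy 0.0000 wz -0.0050
x 0.0000 y 0.0000 z 0.0688 wx 0.0000 wy 0.0000 wz 0.0000
```

apply_moves:
  series:
    - {"x":0.061,"y":-0.02,"z":0.002,"wx":0.002,"wy":-0.004,"wz":0,"fingers":-1}
    - {"x":0.061,"y":-0.02,"z":0.001,"wx":0,"wy":0,"wz":0,"fingers":-1}
    - {"x":0.061,"y":-0.02,"z":0.001,"wx":0,"wy":0,"wz":0,"fingers":-1}
    - {"x":0.061,"y":-0.02,"z":0.001,"wx":0,"wy":0,"wz":0,"fingers":-1}
    - {"x":-0.019,"y":-0.048,"z":0.001,"wx":0,"wy":0,"wz":-0.011,"fingers":-1}
    - {"x":-0.017,"y":-0.048,"z":0.001,"wx":0,"wy":0,"wz":-0.005,"fingers":-1}
    - {"x":0,"y":0,"z":0,"wx":0,"wy":0,"wz":0,"fingers":-1}
    - {"x":0,"y":0,"z":0,"wx":0,"wy":0,"wz":0,"fingers":-1}

```text
clock: 9.28
tool_pos: [0.5036, 0.1649, 0.2877]
eef_rot: [0.761, 0.649, 0.003, -0.001]
contact_force: [0.3, -0.4, 0.4]
opening: 0.003
```

```bash
python3 - <<'E'
from h import *
tip()
rows([push(3.5,.015,.23),push(3.5,.015,.177)])
E
```

```text
9.325 tcp [0.5034 0.165  0.2877] phi 80.95 F [-0.2  0.3  0.5] M [-0.01 -0.12 -0.02]
fingers 354 [0.497 0.148 0.322] [0.518 0.181 0.353]
x -0.0167 y 0.0105 z 0.0721 wx 0.0005 wy -0.0020 wz 0.0059
x 0.0000 y 0.0000 z 0.0663 wx 0.0000 wy 0.0000 wz 0.0000
```

apply_moves:
  series:
    - {"x":-0.013,"y":0.01,"z":0.07,"wx":0,"wy":-0.002,"wz":0.005,"fingers":-1}
    - {"x":0,"y":0,"z":0.06,"wx":0,"wy":0,"wz":0,"fingers":-1}
    - {"x":0,"y":0,"z":0,"wx":0,"wy":0,"wz":0,"fingers":-1}

```text
clock: 9.7
tool_pos: [0.515, 0.1553, 0.1821]
eef_rot: [0.767, 0.641, 0.003, 0.001]
contact_force: [0.4, 0.1, -0.1]
opening: 0.002
```

```bash
python3 - <<'E'
from h import *
tip();line()
rows([push(3.5,.005,.177),push(3.5,.000,.177)])
E
```

```text
9.75 tcp [0.5163 0.1563 0.184 ] phi 79.77 F [ 0.5 -0.3  0.5] M [ 0.04 -0.18  0.03]
fingers 250 [0.508 0.139 0.217] [0.528 0.174 0.249]
line 37 [0.5559 0.1009 0.2016] az -16.1 goal -12.8
x -0.0218 y -0.0075 z 0.0103 wx 0.0035 wy -0.0026 wz -0.0007
x -0.0063 y -0.0000 z 0.0000 wx 0.0000 wy 0.0000 wz 0.0000
```

apply_moves:
  series:
    - {"x":-0.008,"y":-0.0075,"z":0.01,"wx":0.002,"wy":-0.002,"wz":0,"fingers":-1}
    - {"x":-0.012,"y":0,"z":0,"wx":0,"wy":0,"wz":0,"fingers":-1}
    - {"x":0,"y":0,"z":0,"wx":0,"wy":0,"wz":0,"fingers":-1}

```text
clock: 10.18
tool_pos: [0.5102, 0.1428, 0.1807]
eef_rot: [0.768, 0.641, 0.005, 0.002]
contact_force: [0.2, 0.7, -0.9]
opening: 0.002
```

```bash
python3 - <<'E'
from h import *
tip();line();line()
rows([push(3.5,0,.177)])
E
```

```text
10.225 tcp [0.5102 0.1435 0.1808] phi 79.75 F [-0.2  1.   0.1] M [ 0.03 -0.17  0.02]
fingers 234 [0.502 0.126 0.215] [0.523 0.161 0.246]
line 36 [0.5582 0.1006 0.2013] az -15.4 goal -12.8
line 40 [0.557  0.1016 0.2012] az -13.5 goal -12.8
x -0.0105 y -0.0020 z 0.0043 wx 0.0032 wy -0.0019 wz -0.0006
```

apply_moves:
  series:
    - {"x":-0.0105,"y":-0.002,"z":0.004,"wx":0.003,"wy":-0.002,"wz":0,"fingers":-1}
    - {"x":0,"y":0,"z":0,"wx":0,"wy":0,"wz":0,"fingers":-1}

```text
clock: 10.58
tool_pos: [0.5071, 0.136, 0.1773]
eef_rot: [0.767, 0.641, 0.0, 0.0]
contact_force: [-0.4, 0.5, -0.4]
opening: 0.007
```

```bash
python3 - <<'E'
from h import *
tip();line();line()
rows([push(3.5,0,.177)])
E
```

```text
10.625 tcp [0.5072 0.1364 0.1775] phi 79.83 F [0.1 0.3 0.5] M [ 0.03 -0.13  0.  ]
fingers 227 [0.499 0.119 0.212] [0.52  0.154 0.242]
line 39 [0.5588 0.1017 0.2012] az -12.3 goal -12.8
line 39 [0.5593 0.1014 0.2012] az -12.7 goal -12.8
x -0.0008 y 0.0001 z 0.0007 wx 0.0003 wy -0.0002 wz -0.0003
```

apply_moves:
  series:
    - {"x":0.014,"y":0,"z":-0.001,"wx":0,"wy":0,"wz":0,"fingers":-1}
    - {"x":0,"y":0,"z":-0.07,"wx":0,"wy":0,"wz":0,"fingers":-1}
    - {"x":0,"y":0,"z":-0.07,"wx":0,"wy":0,"wz":0,"fingers":-1}
    - {"x":0.02,"y":0.07,"z":0,"wx":0,"wy":0,"wz":0,"fingers":-1}
    - {"x":-0.02,"y":0.07,"z":0,"wx":0,"wy":0,"wz":0,"fingers":-1}
    - {"x":-0.07,"y":0.03,"z":0,"wx":0,"wy":0,"wz":0,"fingers":-1}
    - {"x":-0.075,"y":0,"z":0,"wx":0,"wy":0,"wz":0,"fingers":-1}
    - {"x":-0.075,"y":0,"z":0,"wx":0,"wy":0,"wz":0,"fingers":-1}

```text
clock: 11.72
tool_pos: [0.6186, -0.0383, 0.2947]
eef_rot: [0.761, 0.649, 0.006, -0.003]
contact_force: [1.3, -0.5, -0.0]
opening: 0.006
```

```bash
cat > m.py <<'E'
from h import *
def go():
  for n,A in (("top",AX),("scene",np.array([.5359,.1080])))*2:
    p,w=cloud(n);h=cv2.cvtColor(p,cv2.COLOR_RGB2HSV);B=BOX[n];s=np.zeros((400,640),bool);s[B[1]:B[3],B[0]:B[2]]=1
    az=lambda c,A=A:np.degrees(np.arctan2(*(c[:2]-A)[::-1])).round(1)
    def px(m,z):
        v,uu=np.nonzero(m);return ray(n,(uu.mean(),v.mean()),z)
    org=s&(h[...,0]>4)&(h[...,0]<20)&(h[...,1]>150)&(h[...,2]>100)&(w[...,2]>.214)
    rd=s&((h[...,0]<4)|(h[...,0]>176))&(h[...,1]>150)&(h[...,2]>70)
    rr=np.linalg.norm(w[...,:2]-A,axis=-1);ln=s&(rr>.016)&(rr<.035)&(abs(w[...,2]-.202)<.006)&(h[...,1]<90)&(h[...,2]>100)&((w[...,0]-A[0])>0)
    blue=s&(h[...,0]>100)&(h[...,0]<125)&(h[...,1]>120)
    o=px(org,.220);r=px(rd,.184);l=px(ln,.202) if ln.any() else r*np.nan
    print(n,"z",np.median(w[blue][:,2]).round(4),"tab",az(o)-180,"line",az(l),"line-tab",az(l-o,np.zeros(2)),"pin",az(r),"pin-tab",az(r-o,np.zeros(2)))
if __name__=="__main__":go()
E
python3 m.py; python3 - <<'E'
from h import *
a=snapshot("scene")[0][140:215,310:415,::-1];b=snapshot("top")[0][185:275,245:350,::-1]
cv2.imwrite("pics/9.png",np.hstack([cv2.resize(a,(394,281),interpolation=2),cv2.resize(b,(394,337),interpolation=2)[:281]]))
E
```

```text
top z 0.2021 tab -11.900000000000006 line -16.5 line-tab -14.0 pin -14.1 pin-tab -13.4
scene z 0.2007 tab -20.099999999999994 line -14.7 line-tab -17.3 pin -12.1 pin-tab -14.3
top z 0.2021 tab -11.900000000000006 line -16.5 line-tab -14.0 pin -14.1 pin-tab -13.4
scene z 0.2007 tab -20.30000000000001 line -14.4 line-tab -17.3 pin -12.1 pin-tab -14.3
```

View pics/9.png

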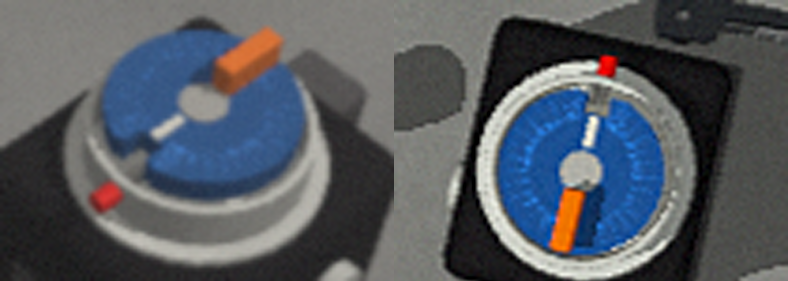

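The top view now agrees: the line bears -14.0° and the pin -13.4 to -14.1°. The pin is visible in line with the notch at about (608,65) above (598,98). Next comes the press, with the fingertip on the flat face about 10 mm to the notch side of the axis.

```bash
python3 - <<'E'
from h import *
tip()
p=get_state()["tool_pos"];g=np.array([.546,.104,.275])
rows([(p+(g-p)*i/3,79) for i in(1,2,3)])
E
```

```text
12.075 tcp [ 0.6185 -0.0353  0.2952] phi 81.01 F [-0.1  1.3  0.6] M [-0.   -0.12  0.06]
x 0.0525 y -0.0389 z 0.0090 wx 0.0010 wy -0.0042 wz 0.0112
x 0.0512 y -0.0407 z 0.0084 wx 0.0000 wy 0.0000 wz 0.0000
x 0.0512 y -0.0407 z 0.0084 wx 0.0000 wy 0.0000 wz 0.0000
```

apply_moves:
  series:
    - {"x":0.0525,"y":-0.039,"z":0.008,"wx":0.001,"wy":-0.004,"wz":0.01,"fingers":-1}
    - {"x":0.051,"y":-0.041,"z":0.008,"wx":0,"wy":0,"wz":0,"fingers":-1}
    - {"x":0.051,"y":-0.041,"z":0.008,"wx":0,"wy":0,"wz":0,"fingers":-1}
    - {"x":0,"y":0,"z":0,"wx":0,"wy":0,"wz":0,"fingers":-1}
    - {"x":0,"y":0,"z":0,"wx":0,"wy":0,"wz":0,"fingers":-1}

```text
clock: 12.7
tool_pos: [0.5429, 0.1175, 0.2773]
eef_rot: [0.766, 0.642, 0.003, -0.001]
contact_force: [0.9, 0.3, 0.4]
opening: 0.002
```

```bash
python3 - <<'E'
from h import *
tip()
rows([((.546,.104,.24),79),((.546,.104,.205),79)])
E
```

```text
12.75 tcp [0.5427 0.118  0.2775] phi 79.93 F [-0.1  1.1  0.5] M [ 0.09 -0.12  0.01]
fingers 352 [0.535 0.1   0.312] [0.556 0.135 0.342]
x -0.0169 y 0.0071 z 0.0468 wx 0.0007 wy -0.0023 wz 0.0052
x 0.0000 y 0.0000 z 0.0438 wx 0.0000 wy 0.0000 wz 0.0000
```

apply_moves:
  series:
    - {"x":-0.017,"y":0.007,"z":0.04,"wx":0,"wy":-0.002,"wz":0.005,"fingers":-1}
    - {"x":0,"y":0,"z":0.04,"wx":0,"wy":0,"wz":0,"fingers":-1}
    - {"x":0,"y":0,"z":0,"wx":0,"wy":0,"wz":0,"fingers":-1}

```text
clock: 13.12
tool_pos: [0.5488, 0.1017, 0.2126]
eef_rot: [0.773, 0.634, 0.002, 0.001]
contact_force: [-0.7, -0.8, 0.2]
opening: 0.007
```

```bash
python3 - <<'E'
from h import *
tip()
rows([((.546,.104,.19),79),((.546,.104,.173),79)])
E
```

```text
13.175 tcp [0.5498 0.1022 0.2139] phi 78.7 F [ 0.2 -1.3  0.8] M [ 0.08 -0.14  0.04]
fingers 266 [0.541 0.085 0.247] [0.562 0.12  0.279]
x 0.0012 y -0.0054 z 0.0299 wx 0.0023 wy -0.0009 wz -0.0016
x 0.0000 y 0.0000 z 0.0213 wx 0.0000 wy 0.0000 wz 0.0000
```

apply_moves:
  series:
    - {"x":0.001,"y":-0.003,"z":0.03,"wx":0.002,"wy":-0.001,"wz":0,"fingers":-1}
    - {"x":0,"y":0,"z":0.013,"wx":0,"wy":0,"wz":0,"fingers":-1}
    - {"x":0,"y":0,"z":0,"wx":0,"wy":0,"wz":0,"fingers":-1}

```text
clock: 13.55
tool_pos: [0.5514, 0.1043, 0.1829]
eef_rot: [0.774, 0.633, 0.004, 0.002]
contact_force: [-0.8, 0.2, 0.2]
opening: 0.004
```

```bash
python3 - <<'E'
from h import *
tip()
rows([((.546,.104,.165),79)])
E
```

```text
13.6 tcp [0.5516 0.1045 0.1832] phi 78.54 F [ 0.2 -0.5 -0.3] M [ 0.09 -0.11  0.03]
fingers 225 [0.545 0.088 0.218] [0.564 0.122 0.248]
x -0.0020 y -0.0070 z 0.0227 wx 0.0025 wy -0.0013 wz -0.0026
```

Tip at about 0.217, 15 mm above the face. I take out the sideways drift and touch down slowly.

apply_moves:
  series:
    - {"x":-0.001,"y":-0.006,"z":0.013,"wx":0.0025,"wy":-0.001,"wz":0,"fingers":-1}
    - {"x":0,"y":0,"z":0.004,"wx":0,"wy":0,"wz":0,"fingers":-1}
    - {"x":0,"y":0,"z":0.004,"wx":0,"wy":0,"wz":0,"fingers":-1}

```text
clock: 13.98
tool_pos: [0.5476, 0.1051, 0.1672]
eef_rot: [0.774, 0.633, 0.001, 0.0]
contact_force: [-0.2, -1.0, 0.3]
opening: 0.008
```

apply_moves:
  series:
    - {"x":0,"y":0,"z":0.004,"wx":0,"wy":0,"wz":0,"fingers":-1}
    - {"x":0,"y":0,"z":0.004,"wx":0,"wy":0,"wz":0,"fingers":-1}

```text
clock: 14.22
tool_pos: [0.5476, 0.1051, 0.1611]
eef_rot: [0.774, 0.633, 0.001, 0.0]
contact_force: [-1.3, 0.2, 3.9]
opening: 0.003
```

```bash
python3 - <<'E'
from h import *
tip()
rows([((.546,.104,.155),79)])
E
```

```text
14.275 tcp [0.5476 0.1051 0.1607] phi 78.53 F [-0.6  0.2  2.1] M [-0.1   0.02 -0.01]
fingers 119 [0.541 0.089 0.21 ] [0.561 0.123 0.225]
x -0.0017 y -0.0017 z 0.0071 wx 0.0008 wy -0.0005 wz -0.0026
```

Contact made, and the carrier is yielding at about 4 N.

apply_moves:
  series:
    - {"x":0,"y":0,"z":0.004,"wx":0,"wy":0,"wz":0,"fingers":-1}
    - {"x":0,"y":0,"z":0.004,"wx":0,"wy":0,"wz":0,"fingers":-1}

```text
clock: 14.52
tool_pos: [0.5476, 0.1051, 0.1543]
eef_rot: [0.774, 0.633, 0.002, 0.001]
contact_force: [-1.6, -0.4, 5.4]
opening: 0.009
```

apply_moves:
  series:
    - {"x":0,"y":0,"z":0.003,"wx":0,"wy":0,"wz":0,"fingers":-1}
    - {"x":0,"y":0,"z":0.003,"wx":0,"wy":0,"wz":0,"fingers":-1}

```text
clock: 14.78
tool_pos: [0.548, 0.1051, 0.1538]
eef_rot: [0.774, 0.633, 0.002, 0.003]
contact_force: [-7.0, -5.0, 28.1]
opening: 0.008
```

```bash
python3 - <<'E'
from h import *
tip('pics/10.png')
p,w=cloud("scene");h=cv2.cvtColor(p,cv2.COLOR_RGB2HSV)
rr=np.linalg.norm(w[...,:2]-AX,axis=-1);b=(h[...,0]>100)&(h[...,0]<125)&(h[...,1]>120)&(rr<.044);print("blue z",np.median(w[b][:,2]),b.sum())
E
```

```text
14.825 tcp [0.5479 0.1051 0.1538] phi 78.5 F [-5.9 -3.9 23.9] M [-0.9   1.37 -0.  ]
fingers 74 [0.541 0.09  0.21 ] [0.562 0.124 0.219]
blue z 0.18850050491197357 707
```

The press stopped hard at the bottom, and the blue face dropped 12.2 mm, so it is home. I retreat straight up and check.

apply_moves:
  series:
    - {"x":0,"y":0,"z":-0.01,"wx":0,"wy":0,"wz":0,"fingers":-1}
    - {"x":0,"y":0,"z":-0.06,"wx":0,"wy":0,"wz":0,"fingers":-1}
    - {"x":0,"y":0,"z":-0.07,"wx":0,"wy":0,"wz":0,"fingers":-1}
    - {"x":-0.06,"y":0.03,"z":-0.02,"wx":0,"wy":0,"wz":0,"fingers":-1}
    - {"x":-0.07,"y":0.03,"z":0,"wx":0,"wy":0,"wz":0,"fingers":-1}
    - {"x":-0.06,"y":0.02,"z":0,"wx":0,"wy":0,"wz":0,"fingers":-1}
    - {"x":0,"y":0,"z":0,"wx":0,"wy":0,"wz":0,"fingers":-1}
    - {"x":0,"y":0,"z":0,"wx":0,"wy":0,"wz":0,"fingers":-1}

```text
clock: 15.88
tool_pos: [0.583, -0.0591, 0.2846]
eef_rot: [0.773, 0.634, 0.004, 0.002]
contact_force: [0.6, 1.4, 0.8]
opening: 0.004
```

```bash
python3 - <<'E'
from h import *
s=get_state();print(s["clock"],s["tool_pos"],s["contact_force"].round(1))
for n in("top","scene"):
    p,w=cloud(n);h=cv2.cvtColor(p,cv2.COLOR_RGB2HSV)
    rr=np.linalg.norm(w[...,:2]-AX,axis=-1);b=(h[...,0]>100)&(h[...,0]<125)&(h[...,1]>120)&(rr<.044)&(w[...,2]>.15);c=(rr>.053)&(rr<.056)&(h[...,1]<60)&(abs(w[...,2]-.19)<.006)
    print(n,"blue z",np.median(w[b][:,2]),"collar z",np.median(w[c][:,2]))
    if n=="scene":f=p
    else:t=p
cv2.imwrite("pics/11.png",np.hstack([cv2.resize(f[120:270,240:450,::-1],(490,350)),cv2.resize(t[140:290,210:430,::-1],(300,205)) if 0 else cv2.resize(t[150:290,210:330,::-1],(300,350))]))
E
```

```text
15.875 [ 0.58299099 -0.05908554  0.2845506 ] [0.6 1.4 0.8]
top blue z 0.18997985674585005 collar z 0.19010047081667025
scene blue z 0.18875113476463834 collar z 0.1883483389547158
```

View pics/11.png

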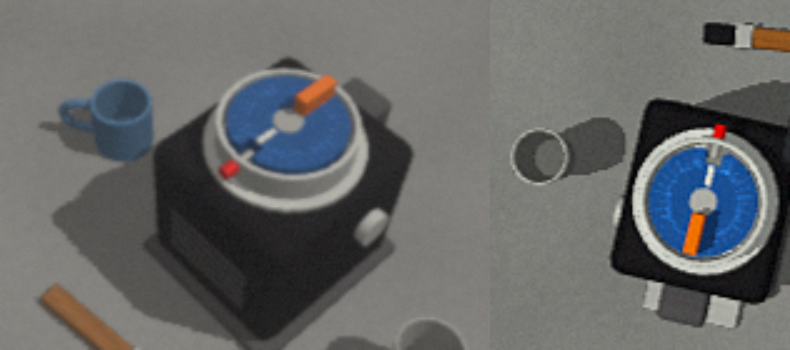

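The carrier is flush with the collar, with the pin sitting in the notch at about (245,152) in the left crop. The cups and brush are where they were, and the arm is clear, so I hand in.

```bash
python3 -c "
from plant import *
print(finish_job())"
```

```text
the job is handed in; nothing more can be done
None
```

I turned the carrier anticlockwise by its orange tab with the closed fingertips until the notch stood over the pin. That took one main push and a 3.5° nudge. I then pressed it straight down about 12 mm until it hit its stop, and handed the job in at about 16 s on the robot's clock.

**Last checks:**
- **Height:** in the top view the disc is at 190.0 mm and the collar at 190.1 mm. In the scene view they are 188.8 and 188.3 mm. The carrier is flush in both.
- **Pin and surroundings:** the last picture shows the pin in the notch. The cups and brush look unmoved, and the arm was clear with no contact.
- **Press force:** the carrier went down at about 4–5 N. It peaked at about 28 N when it reached its stop, which is more than "gently" needs but under the 40 N limit.

**Checks that disagreed:**
- **Fingertip height:** the TCP height reading was about 35 mm lower than where the cameras, and later the touch-down, put the fingertips. I used the cameras and the contact force for height instead.
- **Notch angle before pressing:** the two views differed by about 3°. The top view showed the notch within 1° of the pin, while the scene view showed it 2–5° short. The full-depth press shows the notch was over the pin.

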